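# Check two edges of a sample frame on a two-pin gauge

### The job

Check the aluminium sample frame on the two-pin edge gauge: slide it up so that one of its long edges (either one) lies flush on the gauge's fence with both pins pushed in, and press it there firmly for a moment, with a push of about 15 N, without ramming it. Then draw it back, turn it a quarter turn, and press its thick end (the short edge farther from the window) against the fence in the same way; leave it there, flush, with both pins still in. Slide the frame on the worktop all the time rather than lifting it, and leave the vial, the beaker and the sample pot where they stand.

Things in the scene. Friction and masses are not known exactly. Their poses are not given: they have to be found in the camera images.
- frame: Flat bare-aluminium frame, 140 x 90 x 30 mm (x, y, z), about 0.4 kg, lying on the worktop. Origin: centre of its underside; x along its length, z up. A rectangular window, 60 (x) x 32 mm (y), goes right through, centred at x = -10 mm: the wall at the thick (+x) end is 50 mm wide, at the other end 30, along the long edges 29. Fingers fit into it from above to hook and turn the frame.
- thick_end (a point): Middle of the frame's thick end face (x = +70 mm, 15 mm above its underside): the short edge farther from the window.
- window (a point): Centre of the frame's window at the level of its top face (x = -10 mm, z = 30 mm in the frame).
- gauge: Edge gauge fixed to the worktop: steel fence bar 120 mm wide (y), 34 mm tall, with a low grey housing and two round dials behind it (57 mm deep in all). Origin: on the worktop under the middle of the contact face; x points into the fence, y along it, z up. Contact face: the plane x = 0, met from -x. Two 8 mm pins stand 6 mm out of it at y = +25 and -25 mm, 15 mm high.
- pin_left (a joint): Travel of the gauge's pin at y = +25 mm: 0 = fully out (6 mm proud of the fence), 0.006 m = flush with the fence. Sprung, about 0.5 N.
- pin_right (a joint): Travel of the gauge's pin at y = -25 mm: 0 = fully out, 0.006 m = flush with the fence. Sprung, about 0.5 N.
- vial_1: Bystander: small capped vial, 27 mm across, 60 mm tall, upright. Origin: centre of its underside.
- beaker_c: Bystander: clear beaker, 65 mm across, 75 mm tall, upright. Origin: centre of its underside.
- sample_pot: Bystander: white pot with a teal lid, 55 mm across, 88 mm tall, upright. Origin: centre of its underside.
There are look-alikes about, which are no part of the job. What is shaped like the gauge but green is not meant.

How it is judged:
On the way, in this order (a step that is already met when the one before it is completed fails the run):
1. a long edge of the frame is flush on the fence, both pins in, pressed with more than 5 N (value of joint each of pin_left, pin_right above 0.0045 m and contact force between frame and gauge above 5 N and angle between the y axis of frame and the x axis of gauge, either way round below 0.06 rad), for 0.2 s.
2. the thick end of the frame is flush on the fence, both pins in, pressed with more than 5 N (value of joint each of pin_left, pin_right above 0.0045 m and contact force between frame and gauge above 5 N and angle between the x axis of frame and the x axis of gauge, either way round below 0.06 rad and x of thick_end in the frame of gauge above -0.004 m), for 0.2 s.
At the end, for the whole second after the job is handed in: The frame lies flat and still on the worktop, its thick end flush on the fence (within 4 mm and 0.06 rad), both pins pushed in by more than 4.5 of their 6 mm, and the vial, beaker and pot are within 20 mm of where they stood (value of joint each of pin_left, pin_right above 0.0045 m and angle between the x axis of frame and the x axis of gauge, either way round below 0.06 rad and x of thick_end in the frame of gauge above -0.004 m and linear speed of frame below 0.01 m/s and height (world z) of frame below 0.004 m and angle between frame's own z axis and vertical below 0.05 rad and distance of each of vial_1, beaker_c, sample_pot from where it was at the start of the episode below 0.02 m); the robot touches nothing.
It fails at once if the frame is rammed or crushed against the gauge (more than 60 N) (contact force between frame and gauge above 60 N).
It fails at once if the frame is lifted off the worktop (more than 15 mm) or tipped (height (world z) of frame above 0.015 m or angle between frame's own z axis and vertical above 0.25 rad).
It fails at once if the vial is pushed away or knocked over (distance of vial_1 from where it was at the start of the episode above 0.02 m or angle between vial_1's own z axis and vertical above 0.3 rad).
It fails at once if the beaker is pushed away or knocked over (distance of beaker_c from where it was at the start of the episode above 0.02 m or angle between beaker_c's own z axis and vertical above 0.3 rad).
It fails at once if the sample pot is pushed away or knocked over (distance of sample_pot from where it was at the start of the episode above 0.02 m or angle between sample_pot's own z axis and vertical above 0.3 rad).
It also fails if it takes over 64 s, if anything falls off the work surface, if the arm or the gripper's body presses on something with over 40 N, if the wrist force passes 120 N, or if a joint passes its speed limit or range.

### The arm

A 7-joint arm with a two-finger parallel gripper is mounted at the origin on the work surface; the furniture and walls round the work are solid. World frame = base frame: x ahead of the robot, y to its left, z up, the work surface at z = 0. Lengths are in m, angles in rad, forces in N, time in s.
With the tool pointing down it reaches from about 0.4 to 0.85 m from the base axis. Payload 10.4 kg.
Tool frame: the origin (TCP) lies midway between the tips of the shut fingers; the grasp point (between the pads) lies 19 mm behind it; y points along the fingers, x is the direction in which the jaws open and shut, and the axes are right-handed (so a half turn about y gives the same grasp; the last joint's range is limited). The gripper opens to 87 mm and grips with 3 to 60 N. Pads are 19 mm wide; open, the fingers measure 117 mm over their backs; the gripper's body (75 mm by 190 mm) begins 51 mm behind the grasp point.
Start: joints at [-1.129, 0.332, -0.065, 1.46, 0.022, 1.35, -0.088], TCP at [0.28, 0.559, 0.223] pointing down, gripper open.
Joint ranges: [-2.6, 2.6], [-0.5, 2.12], [-1.47, 1.34], [0.16, 2.42], [-1.27, 4.41], [0.06, 2.06], [-2.6, 2.6]. Speed limits (rad/s): [2.22, 2.22, 2.79, 2.79, 3.14, 3.14, 3.14].

### API

Orientations are given as a unit quaternion [x, y, z, w].
In Python, from bench import * gives the robot as it stands.
- The arm moves only by the tool jog_arm, never from a script. Its argument "commands" is a list of rows, each an object with "translation": the shift along the world's x, y, z in mm, a list of three; "twist": the turn about the world's z in rad. A call has 1 to 20 rows; each row shifts and turns the commanded pose from where the row before left it; what a row does not reach is not made up. A row lasts 1/10 s, in which the tool goes at most 50 mm and 8.59 degrees, less where a joint would pass 70% of its speed; a pose out of reach is approached as far as the arm can. A call is refused whole if a number of a shift passes 50 or a number of a turn 0.15, either way. A call with a gripper value outside its range is refused whole. "grip" is the closure, from 0 (fully open) to 1 (shut), set as the call begins (left out, the last holds). The fingers move at their own pace and stop on an object; "grip_force" is the grip in N (left out, the last holds). Time passes only in rows, so rows that do not move let the fingers close. It gives the time, the measured TCP pose, the force and the opening at its end, in the units of the state.
- read_state(): the state, without advancing time (a new reading comes with each control period).
- camera(name): name is "scene" or "top"; returns a dict with "img" (384x512x3 uint8, red, green, blue), "fx", "fy", "cx", "cy" (pixels), "cam_to_world" (4x4, takes a point from camera to world coordinates). Camera axes: x right, y down, z forward; pixel columns grow to the right and rows downward; lengths in m; the calibration is good to about 2 mm. A picture is of the moment at which its call begins. There is no depth.
- close_job(): hands the job in, once; it reports no verdict.
The state is a dict: "time": time; "joint_positions": joint angles; "joint_vel": joint speeds; "joint_torque": joint torques, N m; "ee_pos": TCP position; "eef_rot": TCP orientation; "ft_force": force on the tool from outside, world axes, zero at the start; "torque": the same for the moment, N m; "width": finger opening in m.
Only numpy, scipy, OpenCV 4.12 (cv2) and the standard library are available. Lean on these libraries where they do the work, as an engineer would, in place of code of your own. Each camera call takes 0.05 s, during which the arm holds its last target.

## Working session

There is one attempt and no reset: what is moved stays moved. The work goes in short steps, Python scripts to look and compute and a tool call to move; the robot and the scene stay as the last step left them, time stands still between calls to the robot, and variables do not carry over. Pictures are saved under pics/ and viewed, and the job is handed in when it is done.

Besides the shell and the picture viewer there is one more tool, called after ">>>" as a command line: name --argument value ..., lists and objects as JSON in quotes. jog_arm: Moves the arm, as the interface text tells. Its arguments: {"type":"object","properties":{"commands":{"type":"array"},"grip":{"type":"number"},"grip_force":{"type":"number"}},"required":["commands"]}

```bash
mkdir -p pics; python3 - <<'E'
from bench import *
import cv2,pickle
s=read_state(); print(s)
for n in("scene","top"):
    c=camera(n); cv2.imwrite(f"pics/{n}0.png",cv2.resize(c["img"][:,:,::-1],(800,600),interpolation=cv2.INTER_CUBIC)); pickle.dump(c,open(f"{n}0.pkl","wb"))
    print(n,c["fx"],c["fy"],c["cx"],c["cy"],c["cam_to_world"])
E
```

```text
{'time': 0.0, 'joint_positions': array([-1.1286099 ,  0.33283119, -0.06466518,  1.46093477,  0.02157876,
        1.3499081 , -0.08857517]), 'joint_vel': array([ 5.86072733e-04,  3.45041493e-04,  2.60947162e-04,  1.68400640e-05,
        9.04270502e-04, -1.24367079e-04,  1.88803317e-03]), 'joint_torque': array([-3.38757263e-04, -6.23243380e+01,  2.44554406e-02, -3.89920843e+01,
       -6.14532921e-02,  3.96340562e-02,  1.55558328e-04]), 'ee_pos': array([0.27998929, 0.55834375, 0.22178238]), 'eef_rot': array([ 0.60200377,  0.37097122, -0.37178424, -0.60145515]), 'ft_force': array([-0.24765652,  0.41086448,  0.43007079]), 'torque': array([-0.04069725, -0.01101173,  0.01139731]), 'width': 0.08706522055512317}
scene 346.38782781245914 346.38782781245914 257.35682615034455 192.3050801118383 [[-0.44721319 -0.49895403  0.74232422 -0.1985125 ]
 [-0.8943311   0.23727187 -0.37930718  0.62318415]
 [ 0.01312419 -0.83351481 -0.55234121  0.54143204]
 [ 0.          0.          0.          1.        ]]
top 495.9630405095451 495.9630405095451 250.00659182433355 191.69096210350227 [[-2.75479716e-02 -9.83911465e-01  1.76520077e-01  1.93008983e-01]
 [-9.99620403e-01  2.71855859e-02 -4.47147286e-03  2.88625391e-01]
 [-3.99268308e-04 -1.76576250e-01 -9.84286883e-01  1.68859062e+00]
 [ 0.00000000e+00  0.00000000e+00  0.00000000e+00  1.00000000e+00]]
```

View pics/scene0.png

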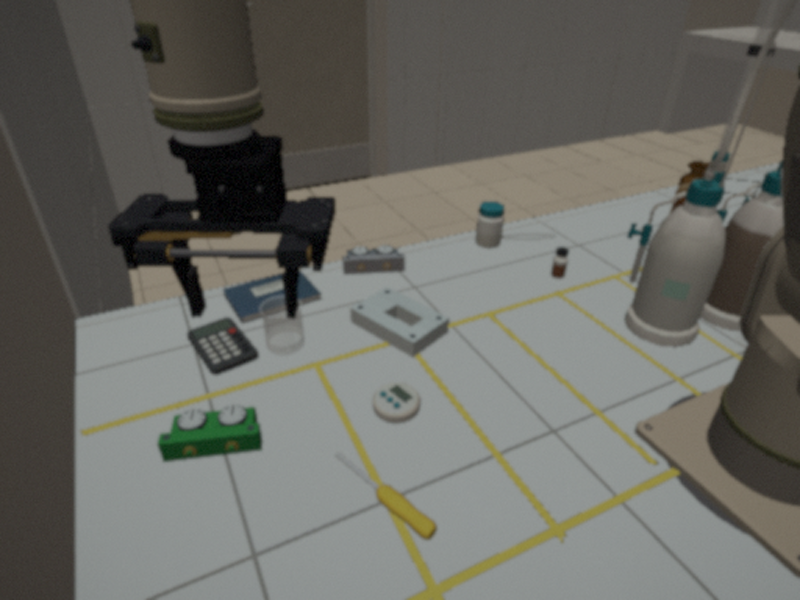

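View pics/top0.png

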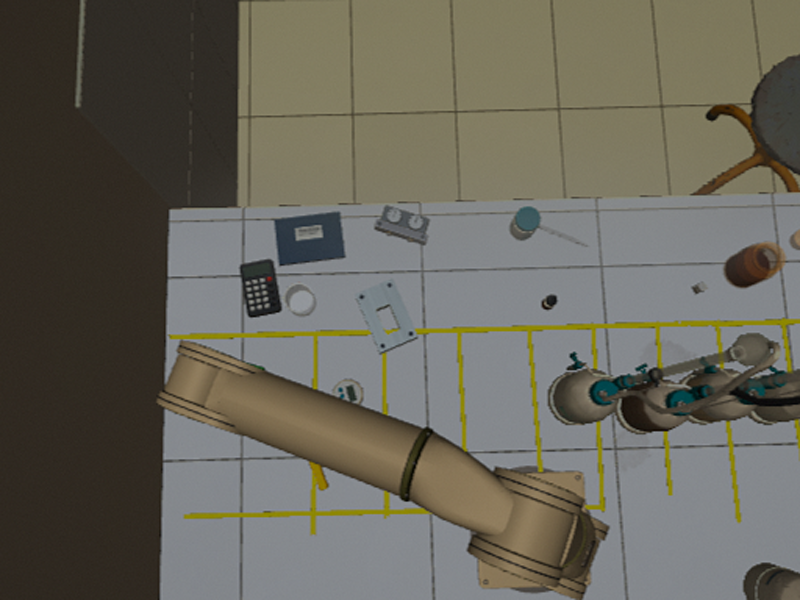

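The top view shows the frame at about (387,316), the grey gauge at (402,223), the pot at (525,222), the beaker at (300,300) and the vial at (549,301). I'll zoom in on these to measure them.

```bash
cat > h.py <<'E'
import numpy as np,cv2,pickle
def w2p(c,P):
    P=np.atleast_2d(P);T=np.linalg.inv(c["cam_to_world"]);q=P@T[:3,:3].T+T[:3,3]
    return np.c_[c["fx"]*q[:,0]/q[:,2]+c["cx"],c["fy"]*q[:,1]/q[:,2]+c["cy"]]
def p2w(c,uv,z):
    uv=np.atleast_2d(uv).astype(float);d=np.c_[(uv[:,0]-c["cx"])/c["fx"],(uv[:,1]-c["cy"])/c["fy"],np.ones(len(uv))]@c["cam_to_world"][:3,:3].T
    o=c["cam_to_world"][:3,3];return o+d*((z-o[2])/d[:,2])[:,None]
def crop(c,u0,v0,w,h,k,fn):
    cv2.imwrite(fn,cv2.resize(c["img"][v0:v0+h,u0:u0+w,::-1],(w*k,h*k),interpolation=cv2.INTER_CUBIC))
E
python3 - <<'E'
from h import *
c=pickle.load(open("top0.pkl","rb"))
crop(c,215,120,80,60,10,"pics/t_a.png"); crop(c,220,172,60,60,10,"pics/t_b.png")
s=pickle.load(open("scene0.pkl","rb"));crop(s,210,150,80,80,7,"pics/s_a.png")
k=.64
for n,uv,z in[("pot",(528,216),.088),("vial",(550,299),.06),("beaker",(301,297),.075),("frame",(387,316),.03),("gauge",(402,223),.03)]:
    print(n,p2w(c,np.array(uv)*k,z).round(3))
E
```

```text
pot [[ 0.653 -0.017  0.088]]
vial [[ 0.477 -0.059  0.06 ]]
beaker [[0.493 0.471 0.075]]
frame [[0.454 0.29  0.03 ]]
gauge [[0.662 0.251 0.03 ]]
```

View pics/t_a.png

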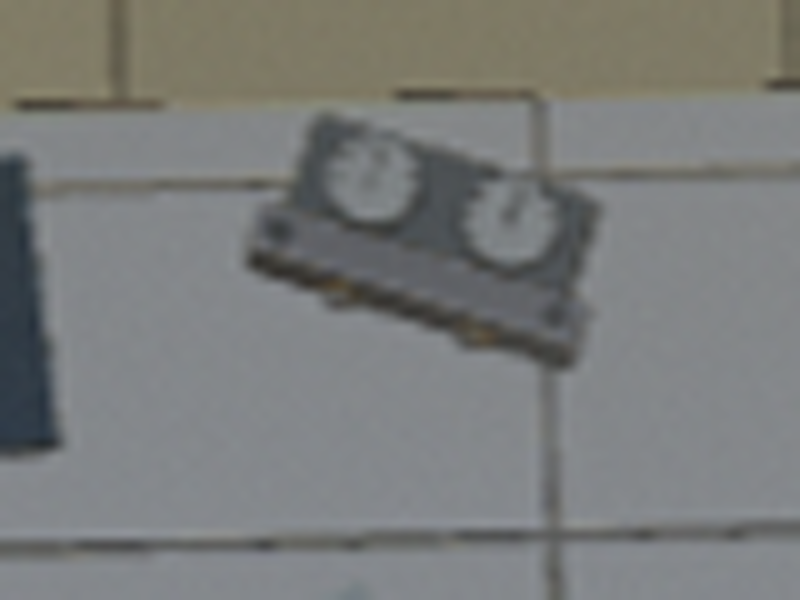

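View pics/t_b.png

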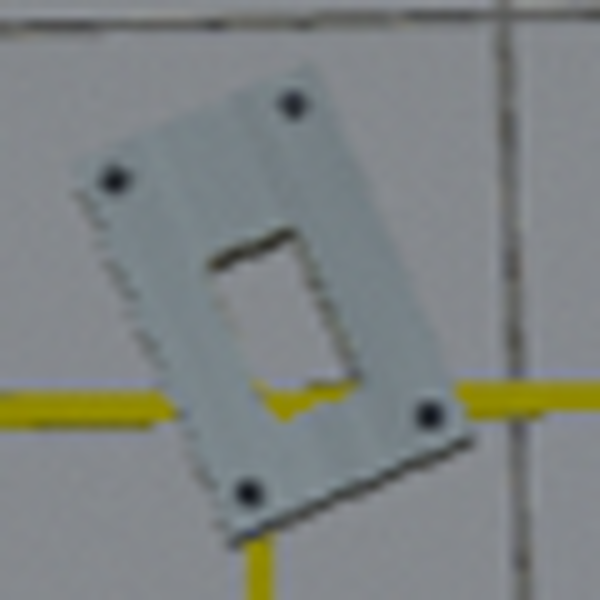

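View pics/s_a.png

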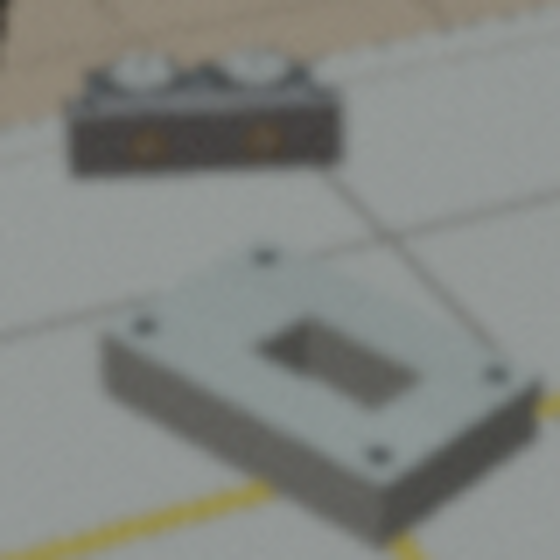

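```bash
python3 - <<'E'
from h import *
from scipy.optimize import least_squares
c=pickle.load(open("top0.pkl","rb"))
f=lambda a,o:(np.array(a)+.5)/10-.5+np.array(o)
pt=f([(80,160),(312,65),(475,435),(232,540)],(220,172))
wn=f([(208,268),(295,232),(360,380)],(220,172))
# model corners: top-left=(+70,+45), top-right (+70,-45), bottom-right(-70,-45), bl(-70,45); window tl(20,16) tr(20,-16) br(-40,-16)
M=np.array([(70,45),(70,-45),(-70,-45),(-70,45)])/1e3
W=p2w(c,pt,.03)[:,:2];print(W)
def mod(p):
    x,y,t=p;R=np.array([[np.cos(t),-np.sin(t)],[np.sin(t),np.cos(t)]]);return M@R.T+[x,y]
r=least_squares(lambda p:(mod(p)-W).ravel(),[.45,.29,.3]);print("frame",r.x,(mod(r.x)-W)*1e3)
print("win meas",p2w(c,wn,.03))
x,y,t=r.x
print("window centre",x-.01*np.cos(t),y-.01*np.sin(t))
g=f([(250,248),(577,345)],(215,120));G=p2w(c,g,.034)[:,:2]
g0=f([(250,270),(570,368)],(215,120));G0=p2w(c,g0,0)[:,:2]
for A in(G,G0):
    d=A[0]-A[1];print(A,"mid",A.mean(0),"len",np.linalg.norm(d),"yaw of y axis",np.arctan2(d[1],d[0])-np.pi/2)
E
```

```text
[[0.50687795 0.35708081]
 [0.53768871 0.27724977]
 [0.40894757 0.22589494]
 [0.37571245 0.3086187 ]]
frame [0.45730667 0.29221106 0.36916365] [[-0.52481931  2.35706192]
 [ 1.13961873 -1.74854687]
 [-0.68736336 -0.91070301]
 [ 0.07256393  0.30218795]]
win meas [[0.46843941 0.31444022 0.03      ]
 [0.48000349 0.28462648 0.03      ]
 [0.42871376 0.26407196 0.03      ]]
window centre 0.44798037674359126 0.28860269963152
[[0.6565323  0.31258506]
 [0.61898182 0.20108764]] mid [0.63775706 0.25683635] len 0.11765081441921557 yaw of y axis -0.3248524286226271
[[0.65806274 0.31326794]
 [0.61950759 0.20203484]] mid [0.63878516 0.25765139] len 0.11772553658849816 yaw of y axis -0.3336567546616034
```

```bash
python3 - <<'E'
from bench import *
from h import *
from scipy.spatial.transform import Rotation as R
s=read_state();r=R.from_quat(s["eef_rot"]).as_matrix();print(r)
print("jaw yaw",np.arctan2(r[1,0],r[0,0]))
print(s["time"],np.array([.448,.2887,.1])-s["ee_pos"])
E
```

```text
[[ 4.48255622e-01 -5.38200885e-04 -8.93905257e-01]
 [ 8.93904504e-01 -1.16035394e-03  4.48255943e-01]
 [-1.27849823e-03 -9.99999182e-01 -3.90349805e-05]]
jaw yaw 1.1059829475902108
0.1 [ 0.16799574 -0.26969132 -0.12183531]
```

>>> jog_arm --commands '[{"translation":[10,-16,0],"twist":-0.045},{"translation":[10,-16,0],"twist":-0.045},{"translation":[10,-16,0],"twist":-0.045},{"translation":[10,-16,0],"twist":-0.045},{"translation":[10,-16,0],"twist":-0.045},{"translation":[10,-16,0],"twist":-0.045},{"translation":[10,-16,0],"twist":-0.045},{"translation":[10,-16,0],"twist":-0.045},{"translation":[10,-16,-10],"twist":-0.045},{"translation":[10,-16,-10],"twist":-0.045},{"translation":[10,-16,-15],"twist":-0.045},{"translation":[10,-16,-20],"twist":-0.045},{"translation":[10,-16,-20],"twist":-0.045},{"translation":[10,-16,-20],"twist":-0.045},{"translation":[10,-16,-20],"twist":-0.045},{"translation":[10,-16,-15],"twist":-0.045},{"translation":[8,-14,-10],"twist":-0.017},{"translation":[0,0,0],"twist":0},{"translation":[0,0,0],"twist":0}]' --grip 0.83 --grip_force 15

```text
time: 2.0
ee_pos: [0.4481, 0.2889, 0.0827]
eef_rot: [-0.695, -0.13, 0.13, 0.695]
ft_force: [-0.0, 0.6, -0.2]
width: 0.0151
```

```bash
cat > look.py <<'E'
import sys
from bench import *
from h import *
from scipy.spatial.transform import Rotation as R
n=sys.argv[1]
s=read_state();r=R.from_quat(s["eef_rot"]).as_matrix()
print("t",s["time"],"p",s["ee_pos"].round(4),"yaw",np.arctan2(r[1,0],r[0,0]).round(3),"F",s["ft_force"].round(2),"w",round(s["width"],4),"q7",s["joint_positions"].round(2)[-1])
a=camera("top");b=camera("scene")
pickle.dump((a,b),open(n+".pkl","wb"))
A=cv2.resize(a["img"][115:235,190:290,::-1],(500,600),interpolation=cv2.INTER_CUBIC)
u0,v0=int(sys.argv[2]) if len(sys.argv)>2 else 190,140
B=cv2.resize(b["img"][v0:v0+120,u0:u0+60,::-1],(300,600),interpolation=cv2.INTER_CUBIC)
cv2.imwrite(f"pics/{n}.png",np.hstack([A,B]))
B=cv2.resize(b["img"][110:230,180:320,::-1],(700,600),interpolation=cv2.INTER_CUBIC);cv2.imwrite(f"pics/{n}_s.png",B)
E
python3 look.py l1
```

```text
t 2.0 p [0.4481 0.2889 0.0827] yaw 0.369 F [-0.03  0.59 -0.19] w 0.0151 q7 -0.24
```

View pics/l1_s.png

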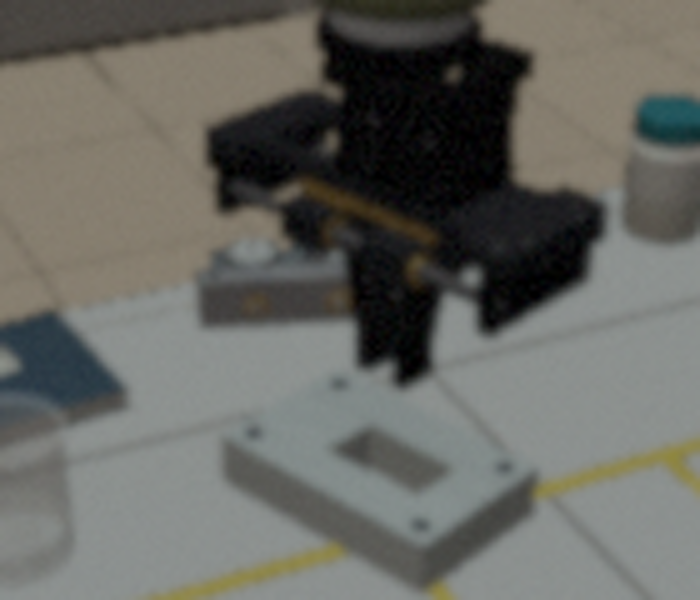

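View pics/l1.png

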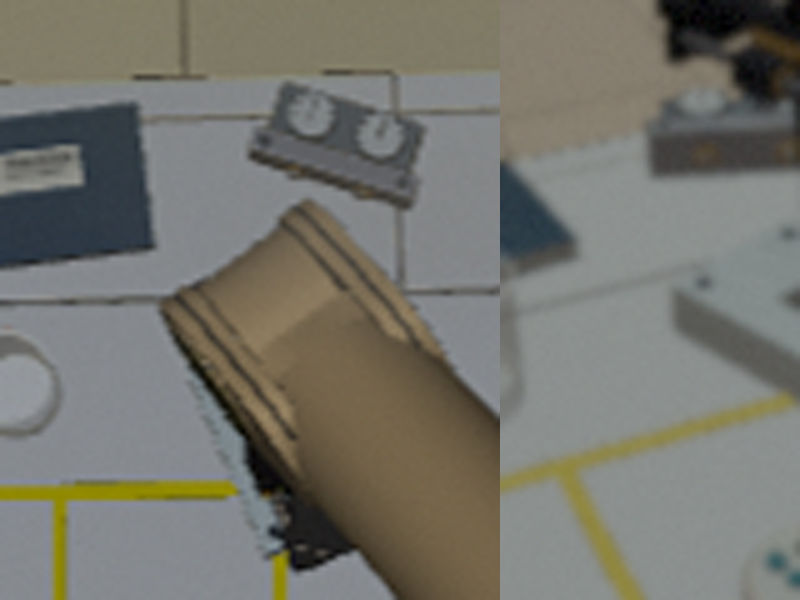

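The scene view shows both fingers above the frame, with the window at about (330–450, 430–490). I'll check my frame fit by projecting it into this view.

```bash
python3 - <<'E'
from h import *
a,b=pickle.load(open("l1.pkl","rb"))
x,y,t=.4573,.2922,.369
R=np.array([[np.cos(t),-np.sin(t)],[np.sin(t),np.cos(t)]])
im=cv2.imread("pics/l1_s.png")
def P(M,x,y,R,z): return (w2p(b,np.c_[np.array(M)@R.T+[x,y],np.full(len(M),z)])-[180,110]+.5)*5-.5
for M,z in (([(.07,.045),(.07,-.045),(-.07,-.045),(-.07,.045)],.03),([(.02,.016),(.02,-.016),(-.04,-.016),(-.04,.016)],.03)):
    cv2.polylines(im,[P(M,x,y,R,z).round().astype(int)],True,(0,0,255),1)
t=-.33;R=np.array([[np.cos(t),-np.sin(t)],[np.sin(t),np.cos(t)]])
for z in(0,.034): cv2.polylines(im,[P([(0,.06),(0,-.06)],.638,.257,R,z).round().astype(int)],True,(0,255,0),1)
cv2.imwrite("pics/ov1.png",im)
E
```

```text
(no output)
```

View pics/ov1.png

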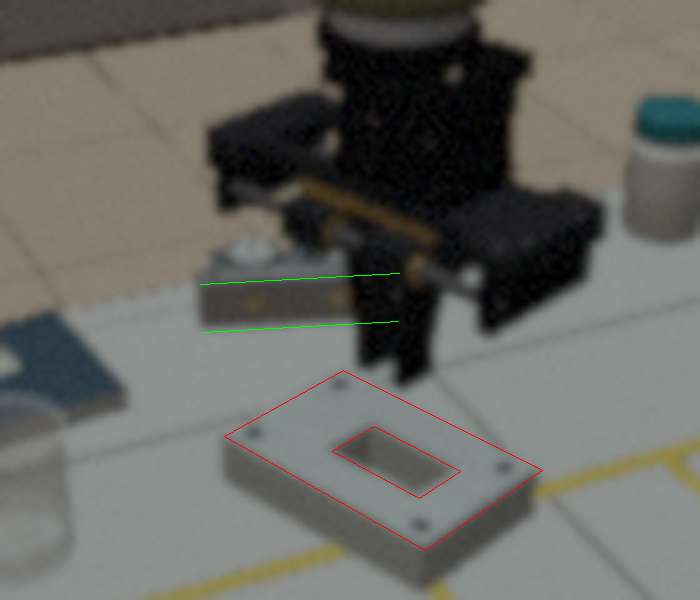

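>>> jog_arm --commands '[{"translation":[0,0,-8],"twist":0},{"translation":[1,0,-8],"twist":0},{"translation":[0,0,-8],"twist":0},{"translation":[0,0,-8],"twist":0},{"translation":[0,0,-8],"twist":0},{"translation":[0,0,-4],"twist":0},{"translation":[0,0,-4],"twist":0},{"translation":[0,0,-4],"twist":0},{"translation":[0,0,-4],"twist":0},{"translation":[0,0,-2],"twist":0}]'

```text
time: 3.1
ee_pos: [0.4491, 0.2887, 0.0243]
eef_rot: [0.695, 0.13, -0.13, -0.695]
ft_force: [-0.1, 0.7, 0.6]
width: 0.0147
```

>>> jog_arm --commands '[{"translation":[0,0,-4],"twist":0},{"translation":[0,0,-4],"twist":0},{"translation":[0,0,-4],"twist":0},{"translation":[0,0,-3],"twist":0},{"translation":[0,0,0],"twist":0}]'

```text
time: 3.6
ee_pos: [0.4489, 0.2885, 0.009]
eef_rot: [0.695, 0.13, -0.13, -0.695]
ft_force: [-1.2, -0.6, -0.2]
width: 0.015
```

>>> jog_arm --commands '[{"translation":[0,0,0],"twist":0},{"translation":[0,0,0],"twist":0},{"translation":[0,0,0],"twist":0},{"translation":[0,0,0],"twist":0}]' --grip 0.69 --grip_force 5

```text
time: 4.0
ee_pos: [0.4492, 0.2888, 0.0097]
eef_rot: [-0.695, -0.13, 0.13, 0.695]
ft_force: [-0.4, 0.4, 0.2]
width: 0.0262
```

```bash
python3 look.py l2
```

```text
t 4.0 p [0.4492 0.2888 0.0097] yaw 0.369 F [-0.41  0.44  0.21] w 0.0262 q7 -0.22
```

View pics/l2_s.png

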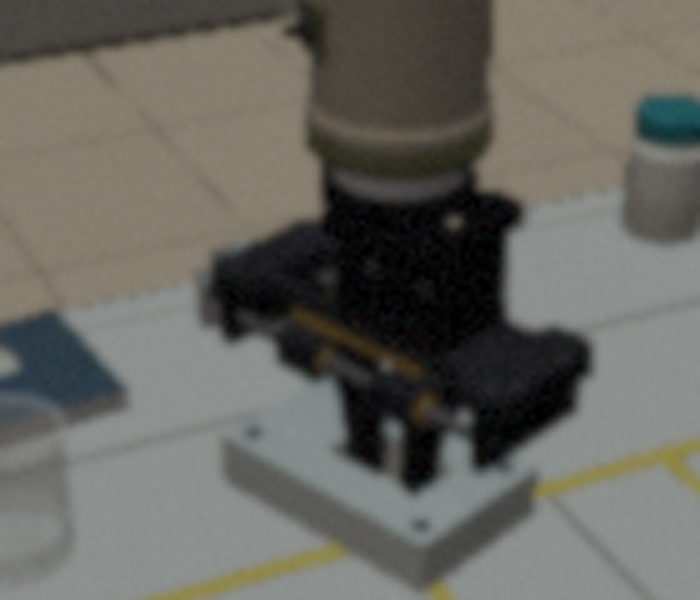

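The fingers are inside the window at about (350–440, 450–490). I'll open them further until they touch the window's end walls.

>>> jog_arm --commands '[{"translation":[0,0,0],"twist":0},{"translation":[0,0,0],"twist":0},{"translation":[0,0,0],"twist":0},{"translation":[0,0,0],"twist":0},{"translation":[0,0,0],"twist":0},{"translation":[0,0,0],"twist":0}]' --grip 0.5 --grip_force 5

```text
time: 4.7
ee_pos: [0.4492, 0.2887, 0.0096]
eef_rot: [-0.695, -0.13, 0.13, 0.695]
ft_force: [0.4, -0.4, -0.7]
width: 0.0427
```

>>> jog_arm --commands '[{"translation":[0,0,0],"twist":0},{"translation":[0,0,0],"twist":0},{"translation":[0,0,0],"twist":0},{"translation":[0,0,0],"twist":0},{"translation":[0,0,0],"twist":0},{"translation":[0,0,0],"twist":0}]' --grip 0.4 --grip_force 10

```text
time: 5.3
ee_pos: [0.4492, 0.2888, 0.0096]
eef_rot: [-0.695, -0.13, 0.13, 0.695]
ft_force: [1.0, 1.0, -0.4]
width: 0.042
```

>>> jog_arm --commands '[{"translation":[2,0,0],"twist":0.05},{"translation":[5,-0.5,0],"twist":0.05},{"translation":[7,-0.7,0],"twist":0.05},{"translation":[7,-0.7,0],"twist":0.05},{"translation":[7,-0.7,0],"twist":0.05},{"translation":[7,-0.7,0],"twist":0.05},{"translation":[7,-0.7,0],"twist":0.05},{"translation":[7,-0.7,0],"twist":0.05},{"translation":[7,-0.7,0],"twist":0.05},{"translation":[7,-0.7,0],"twist":0.05},{"translation":[7,-0.7,0],"twist":0.05},{"translation":[7,-0.7,0],"twist":0.05},{"translation":[7,-0.7,0],"twist":0.05},{"translation":[7,-0.7,0],"twist":0.05},{"translation":[7,-0.7,0],"twist":0.05},{"translation":[7,-0.7,0],"twist":0.05},{"translation":[6,-0.7,0],"twist":0.05},{"translation":[4,-0.5,0],"twist":0.02},{"translation":[2,-0.3,0],"twist":0},{"translation":[0,0,0],"twist":0}]'

```text
time: 7.3
ee_pos: [0.566, 0.2771, 0.0096]
eef_rot: [-0.576, -0.41, 0.41, 0.576]
ft_force: [-2.4, 0.7, 2.6]
width: 0.0421
```

```bash
python3 look.py l3
```

```text
t 7.3 p [0.566  0.2771 0.0096] yaw 1.238 F [-2.36  0.68  2.64] w 0.0421 q7 0.73
```

View pics/l3_s.png

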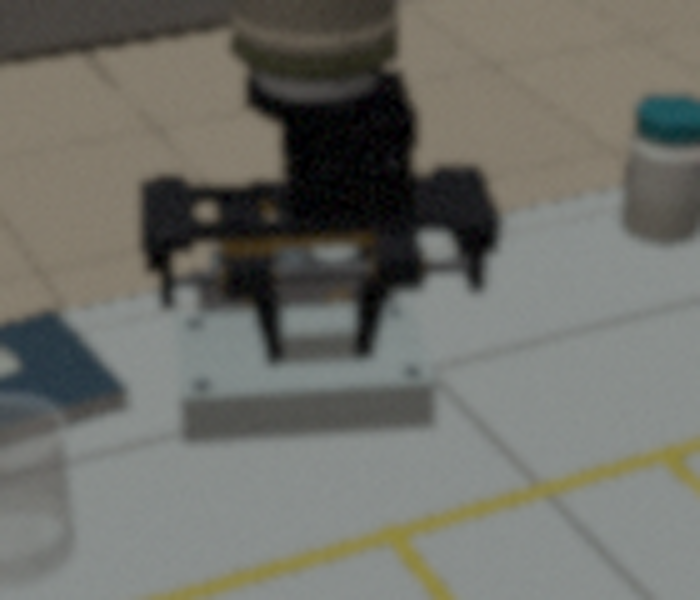

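View pics/l3.png

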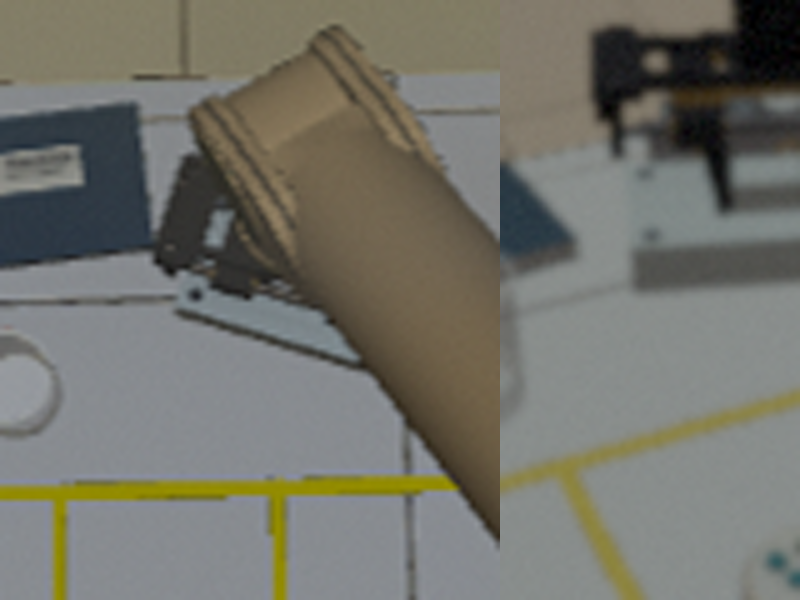

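>>> jog_arm --commands '[{"translation":[2.5,-0.5,0],"twist":0},{"translation":[2.5,-0.5,0],"twist":0},{"translation":[2.5,-0.5,0],"twist":0},{"translation":[2.5,-0.5,0],"twist":0},{"translation":[2.5,-0.5,0],"twist":0},{"translation":[2.5,-0.5,0],"twist":0},{"translation":[2,-0.5,0],"twist":0},{"translation":[1,-0.3,0],"twist":0},{"translation":[0,0,0],"twist":0}]'

```text
time: 8.3
ee_pos: [0.5845, 0.273, 0.0096]
eef_rot: [0.576, 0.411, -0.41, -0.576]
ft_force: [-2.5, 1.8, 1.6]
width: 0.0423
```

>>> jog_arm --commands '[{"translation":[1,-0.3,0],"twist":0},{"translation":[1,-0.3,0],"twist":0},{"translation":[1,-0.3,0],"twist":0},{"translation":[1,-0.3,0],"twist":0},{"translation":[0,0,0],"twist":0}]'

```text
time: 8.8
ee_pos: [0.5884, 0.2718, 0.0095]
eef_rot: [0.576, 0.411, -0.41, -0.576]
ft_force: [-2.9, 1.1, 1.6]
width: 0.0422
```

>>> jog_arm --commands '[{"translation":[0.9,-0.3,0],"twist":0},{"translation":[0.9,-0.3,0],"twist":0},{"translation":[0.9,-0.3,0],"twist":0},{"translation":[0,0,0],"twist":0}]'

```text
time: 9.2
ee_pos: [0.5909, 0.271, 0.0095]
eef_rot: [-0.576, -0.411, 0.411, 0.576]
ft_force: [-5.1, 1.6, 3.2]
width: 0.0421
```

>>> jog_arm --commands '[{"translation":[0.9,-0.3,0],"twist":0},{"translation":[0.9,-0.3,0],"twist":0},{"translation":[0,0,0],"twist":0}]'

```text
time: 9.5
ee_pos: [0.5926, 0.2705, 0.0096]
eef_rot: [-0.576, -0.411, 0.411, 0.576]
ft_force: [-3.6, 1.8, 3.2]
width: 0.0422
```

>>> jog_arm --commands '[{"translation":[0.9,-0.3,0],"twist":0},{"translation":[0.9,-0.3,0],"twist":0},{"translation":[0,0,0],"twist":0}]'

```text
time: 9.8
ee_pos: [0.5943, 0.2699, 0.0096]
eef_rot: [-0.576, -0.411, 0.411, 0.576]
ft_force: [-5.0, 1.6, 4.0]
width: 0.0419
```

>>> jog_arm --commands '[{"translation":[0.9,-0.3,0],"twist":0},{"translation":[0,0,0],"twist":0}]'

```text
time: 10.0
ee_pos: [0.5946, 0.2698, 0.0095]
eef_rot: [-0.575, -0.41, 0.411, 0.576]
ft_force: [-7.1, 1.4, 5.0]
width: 0.0423
```

>>> jog_arm --commands '[{"translation":[0.9,-0.3,0],"twist":0},{"translation":[0,0,0],"twist":0}]'

```text
time: 10.2
ee_pos: [0.5949, 0.2699, 0.0095]
eef_rot: [-0.575, -0.41, 0.411, 0.576]
ft_force: [-11.1, 0.9, 8.7]
width: 0.0422
```

>>> jog_arm --commands '[{"translation":[0.9,-0.3,0],"twist":0},{"translation":[0,0,0],"twist":0}]'

```text
time: 10.4
ee_pos: [0.5954, 0.2698, 0.0094]
eef_rot: [-0.575, -0.41, 0.412, 0.576]
ft_force: [-12.0, 2.7, 7.8]
width: 0.0423
```

>>> jog_arm --commands '[{"translation":[0.9,-0.3,0],"twist":0},{"translation":[0,0,0],"twist":0}]'

```text
time: 10.6
ee_pos: [0.596, 0.2699, 0.0094]
eef_rot: [-0.575, -0.41, 0.412, 0.576]
ft_force: [-12.6, 2.2, 8.4]
width: 0.0422
```

>>> jog_arm --commands '[{"translation":[0.5,-0.2,0],"twist":0},{"translation":[0,0,0],"twist":0},{"translation":[0,0,0],"twist":0},{"translation":[0,0,0],"twist":0}]'

```text
time: 11.0
ee_pos: [0.5962, 0.2698, 0.0093]
eef_rot: [-0.574, -0.41, 0.412, 0.576]
ft_force: [-13.3, 3.6, 7.9]
width: 0.0423
```

```bash
python3 look.py l4
```

```text
t 11.0 p [0.5962 0.2698 0.0093] yaw 1.24 F [-13.32   3.59   7.86] w 0.0423 q7 0.77
```

View pics/l4_s.png

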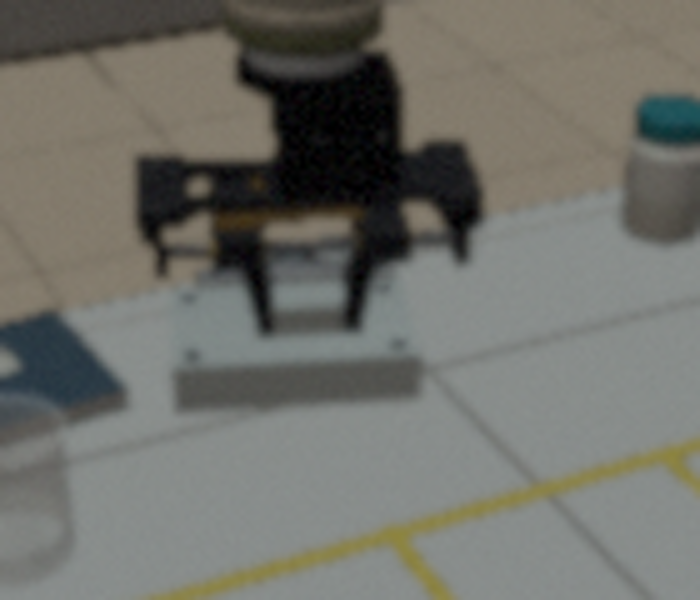

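View pics/l4.png

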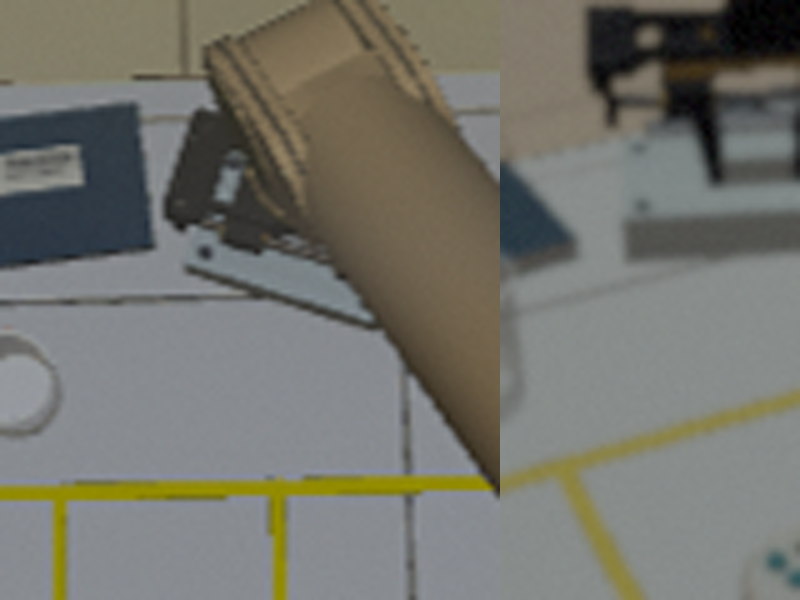

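>>> jog_arm --commands '[{"translation":[0.9,-0.3,0],"twist":0},{"translation":[0.9,-0.3,0],"twist":0},{"translation":[0,0,0],"twist":0},{"translation":[0,0,0],"twist":0}]'

```text
time: 11.5
ee_pos: [0.5976, 0.2693, 0.009]
eef_rot: [-0.574, -0.41, 0.412, 0.577]
ft_force: [-13.9, 4.3, 6.2]
width: 0.0425
```

>>> jog_arm --commands '[{"translation":[0.9,-0.3,0],"twist":0},{"translation":[0.9,-0.3,0],"twist":0},{"translation":[0,0,0],"twist":0},{"translation":[0,0,0],"twist":0}]'

```text
time: 11.9
ee_pos: [0.5989, 0.2688, 0.0088]
eef_rot: [-0.574, -0.41, 0.413, 0.577]
ft_force: [-14.9, 3.5, 6.0]
width: 0.0419
```

>>> jog_arm --commands '[{"translation":[0.9,-0.3,0],"twist":0},{"translation":[0,0,0],"twist":0},{"translation":[0.9,-0.3,0],"twist":0},{"translation":[0,0,0],"twist":0}]'

```text
time: 12.3
ee_pos: [0.599, 0.2688, 0.0088]
eef_rot: [-0.573, -0.409, 0.414, 0.577]
ft_force: [-22.6, 3.6, 12.2]
width: 0.0424
```

>>> jog_arm --commands '[{"translation":[0.9,-0.3,0],"twist":0},{"translation":[0,0,0],"twist":0}]'

```text
time: 12.5
ee_pos: [0.599, 0.2688, 0.0087]
eef_rot: [-0.573, -0.408, 0.414, 0.578]
ft_force: [-26.9, 3.1, 14.4]
width: 0.0418
```

>>> jog_arm --commands '[{"translation":[0.9,-0.3,0],"twist":0},{"translation":[0,0,0],"twist":0}]'

```text
time: 12.7
ee_pos: [0.5991, 0.2687, 0.0087]
eef_rot: [-0.572, -0.408, 0.415, 0.578]
ft_force: [-30.7, 4.2, 18.5]
width: 0.0416
```

>>> jog_arm --commands '[{"translation":[0,0,0],"twist":0},{"translation":[0,0,0],"twist":0},{"translation":[-1.9,0.6,0],"twist":0},{"translation":[-1.9,0.6,0],"twist":0},{"translation":[-1.9,0.6,0],"twist":0},{"translation":[-1.9,0.6,0],"twist":0},{"translation":[-3,1,0],"twist":0},{"translation":[-5,1.7,0],"twist":0},{"translation":[-6,2.1,0],"twist":0},{"translation":[-6,2.1,0],"twist":0},{"translation":[-6,2.1,0],"twist":0},{"translation":[-6,2.1,0],"twist":0},{"translation":[-6,2.1,0],"twist":0},{"translation":[-6,2.1,0],"twist":0},{"translation":[-6,2.1,0],"twist":0},{"translation":[-4,1.4,0],"twist":0},{"translation":[-2,0.7,0],"twist":0},{"translation":[0,0,0],"twist":0}]'

```text
time: 14.5
ee_pos: [0.5419, 0.2881, 0.0096]
eef_rot: [-0.576, -0.411, 0.411, 0.576]
ft_force: [-0.6, -0.4, -4.9]
width: 0.0418
```

```bash
python3 look.py l5
```

```text
t 14.5 p [0.5419 0.2881 0.0096] yaw 1.239 F [-0.61 -0.45 -4.88] w 0.0418 q7 0.69
```

View pics/l5_s.png

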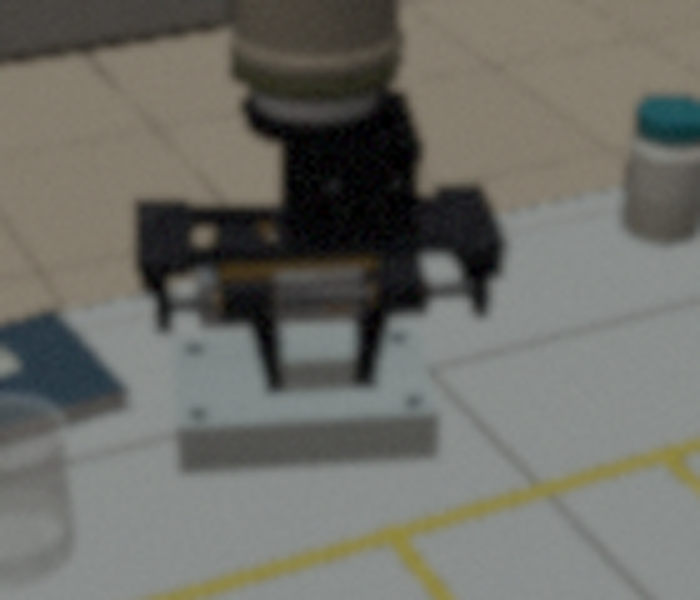

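The frame moved back with the tool and stays square to it; the dot holes are at about (197,413) and (413,402). Next is the quarter turn.

>>> jog_arm --commands '[{"translation":[-1,0.4,-0.5],"twist":-0.03},{"translation":[-1,0.4,-0.4],"twist":-0.06},{"translation":[-1,0.3,0],"twist":-0.09},{"translation":[0,0,0],"twist":-0.09},{"translation":[0,0,0],"twist":-0.09},{"translation":[0,0,0],"twist":-0.09},{"translation":[0,0,0],"twist":-0.09},{"translation":[0,0,0],"twist":-0.09},{"translation":[0,0,0],"twist":-0.09},{"translation":[0,0,0],"twist":-0.09},{"translation":[0,0,0],"twist":-0.09},{"translation":[0,0,0],"twist":-0.09},{"translation":[0,0,0],"twist":-0.09},{"translation":[0,0,0],"twist":-0.09},{"translation":[0,0,0],"twist":-0.09},{"translation":[0,0,0],"twist":-0.09},{"translation":[0,0,0],"twist":-0.09},{"translation":[0,0,0],"twist":-0.09},{"translation":[0,0,0],"twist":-0.04},{"translation":[0,0,0],"twist":0}]'

```text
time: 16.6
ee_pos: [0.5394, 0.2894, 0.0089]
eef_rot: [-0.697, 0.117, -0.117, 0.698]
ft_force: [-0.1, 0.6, -2.0]
width: 0.0423
```

```bash
python3 look.py l6
```

```text
t 16.6 p [0.5394 0.2894 0.0089] yaw -0.333 F [-0.11  0.62 -2.02] w 0.0423 q7 -0.74
```

View pics/l6_s.png

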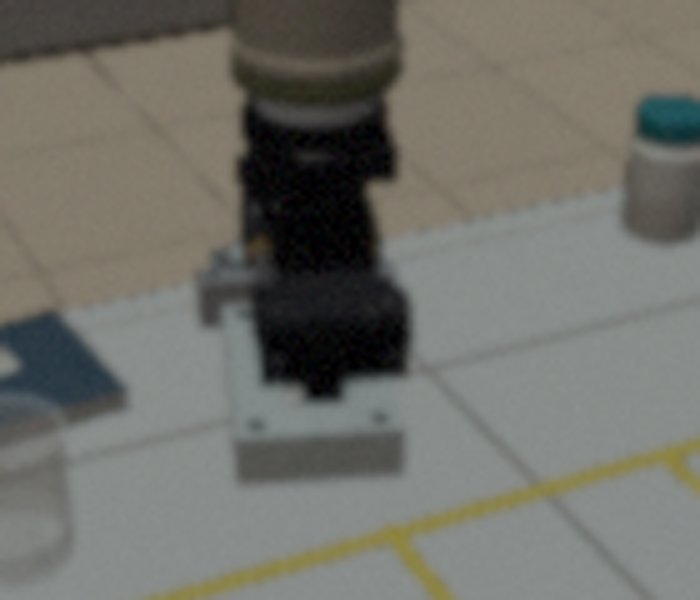

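View pics/l6.png

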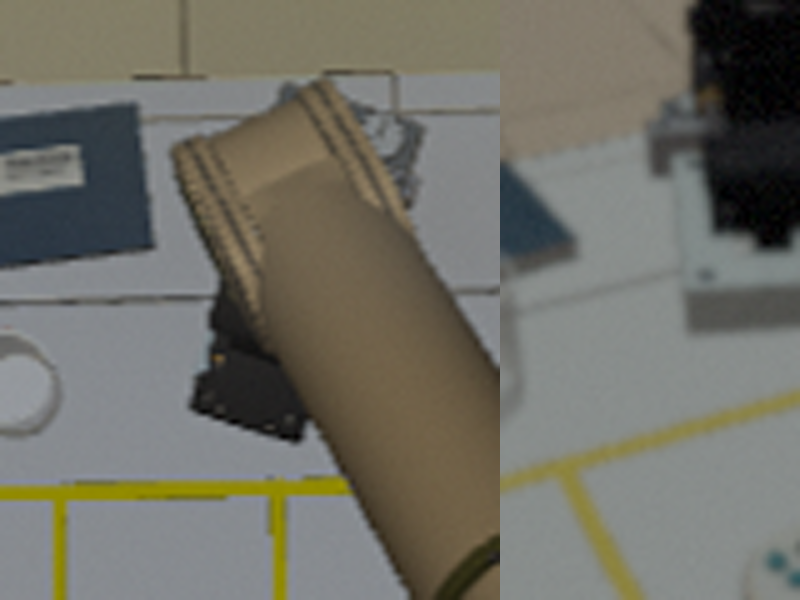

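>>> jog_arm --commands '[{"translation":[2,-1.2,0],"twist":0},{"translation":[2,-1.2,0],"twist":0},{"translation":[2,-1.2,0],"twist":0},{"translation":[2,-1.2,0],"twist":0},{"translation":[2,-1.2,0],"twist":0},{"translation":[2,-1.2,0],"twist":0},{"translation":[0,0,0],"twist":0}]' --grip 0.4 --grip_force 30

```text
time: 17.4
ee_pos: [0.5517, 0.2816, 0.0089]
eef_rot: [-0.697, 0.116, -0.117, 0.697]
ft_force: [-0.2, 1.3, 0.2]
width: 0.0425
```

>>> jog_arm --commands '[{"translation":[0.95,-0.3,0],"twist":0},{"translation":[0.95,-0.3,0],"twist":0},{"translation":[0.95,-0.3,0],"twist":0},{"translation":[0.95,-0.3,0],"twist":0},{"translation":[0,0,0],"twist":0}]'

```text
time: 17.9
ee_pos: [0.555, 0.2809, 0.0088]
eef_rot: [-0.697, 0.116, -0.116, 0.698]
ft_force: [-3.5, 0.6, 4.6]
width: 0.0427
```

>>> jog_arm --commands '[{"translation":[0.95,-0.3,0],"twist":0},{"translation":[0.95,-0.3,0],"twist":0},{"translation":[0.95,-0.3,0],"twist":0},{"translation":[0,0,0],"twist":0}]'

```text
time: 18.3
ee_pos: [0.5576, 0.28, 0.0088]
eef_rot: [-0.697, 0.116, -0.116, 0.698]
ft_force: [-4.3, 0.8, 4.2]
width: 0.0421
```

>>> jog_arm --commands '[{"translation":[0.95,-0.3,0],"twist":0},{"translation":[0.95,-0.3,0],"twist":0},{"translation":[0,0,0],"twist":0}]'

```text
time: 18.6
ee_pos: [0.5595, 0.2795, 0.0088]
eef_rot: [-0.697, 0.116, -0.116, 0.698]
ft_force: [-4.8, 0.9, 5.1]
width: 0.0423
```

>>> jog_arm --commands '[{"translation":[0.95,-0.3,0],"twist":0},{"translation":[0,0,0],"twist":0}]'

```text
time: 18.8
ee_pos: [0.5604, 0.2792, 0.0088]
eef_rot: [-0.697, 0.116, -0.116, 0.698]
ft_force: [-6.9, 1.9, 5.6]
width: 0.0426
```

>>> jog_arm --commands '[{"translation":[0.95,-0.3,0],"twist":0},{"translation":[0,0,0],"twist":0}]'

```text
time: 19.0
ee_pos: [0.5605, 0.2793, 0.0088]
eef_rot: [-0.697, 0.117, -0.116, 0.698]
ft_force: [-10.3, 1.6, 7.9]
width: 0.042
```

>>> jog_arm --commands '[{"translation":[0.95,-0.3,0],"twist":0},{"translation":[0,0,0],"twist":0}]'

```text
time: 19.2
ee_pos: [0.5605, 0.2793, 0.0088]
eef_rot: [-0.697, 0.117, -0.115, 0.698]
ft_force: [-14.9, 2.0, 10.3]
width: 0.0425
```

>>> jog_arm --commands '[{"translation":[0.95,-0.3,0],"twist":0},{"translation":[0,0,0],"twist":0},{"translation":[0.95,-0.3,0],"twist":0},{"translation":[0,0,0],"twist":0},{"translation":[0,0,0],"twist":0},{"translation":[0,0,0],"twist":0},{"translation":[0,0,0],"twist":0}]'

```text
time: 19.9
ee_pos: [0.5606, 0.2794, 0.0087]
eef_rot: [0.698, -0.118, 0.113, -0.697]
ft_force: [-22.7, 2.1, 16.8]
width: 0.0423
```

```bash
python3 look.py l7
```

```text
t 19.9 p [0.5606 0.2794 0.0087] yaw -0.329 F [-22.71   2.08  16.77] w 0.0423 q7 -0.7
```

View pics/l7_s.png

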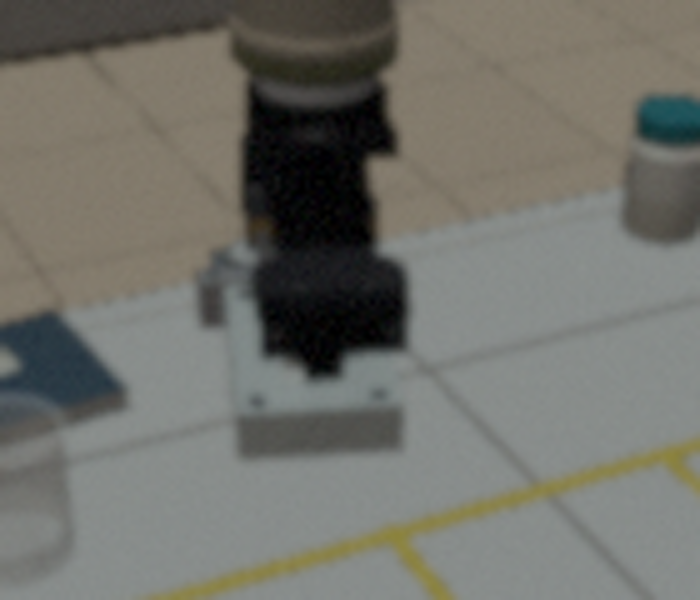

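>>> jog_arm --commands '[{"translation":[-0.95,0.3,0],"twist":0},{"translation":[-0.95,0.3,0],"twist":0},{"translation":[-0.95,0.3,0],"twist":0},{"translation":[0,0,0],"twist":0},{"translation":[0,0,0],"twist":0}]'

```text
time: 20.5
ee_pos: [0.5606, 0.2794, 0.0088]
eef_rot: [-0.697, 0.117, -0.116, 0.698]
ft_force: [-7.0, 2.2, 7.0]
width: 0.0423
```

>>> jog_arm --commands '[{"translation":[0,0,0],"twist":0},{"translation":[0,0,0],"twist":0},{"translation":[0,0,0],"twist":0},{"translation":[0,0,0],"twist":0},{"translation":[0,0,0],"twist":0}]' --grip 0.65 --grip_force 10

```text
time: 21.0
ee_pos: [0.5619, 0.2787, 0.0087]
eef_rot: [-0.697, 0.116, -0.117, 0.698]
ft_force: [-1.2, 2.7, 0.1]
width: 0.0309
```

>>> jog_arm --commands '[{"translation":[0.4,1.2,0],"twist":0},{"translation":[0.4,1.2,0],"twist":0},{"translation":[0.3,1,0],"twist":0},{"translation":[0,0,0],"twist":0}]'

```text
time: 21.4
ee_pos: [0.5628, 0.2818, 0.0086]
eef_rot: [0.698, -0.116, 0.117, -0.697]
ft_force: [-0.3, 0.6, 0.7]
width: 0.0304
```

>>> jog_arm --commands '[{"translation":[0,0,2],"twist":0},{"translation":[0,0,4],"twist":0},{"translation":[0,0,4],"twist":0},{"translation":[0,0,5],"twist":0},{"translation":[0,0,5],"twist":0},{"translation":[0,0,5],"twist":0},{"translation":[0,0,10],"twist":0},{"translation":[0,0,20],"twist":0},{"translation":[0,0,20],"twist":0},{"translation":[0,0,20],"twist":0},{"translation":[0,0,20],"twist":0},{"translation":[-10,0,20],"twist":0},{"translation":[-20,0,10],"twist":0},{"translation":[-25,0,0],"twist":0},{"translation":[-25,0,0],"twist":0},{"translation":[-25,0,0],"twist":0},{"translation":[-25,0,0],"twist":0},{"translation":[-10,0,0],"twist":0},{"translation":[0,0,0],"twist":0},{"translation":[0,0,0],"twist":0}]'

```text
time: 23.4
ee_pos: [0.4236, 0.2819, 0.1542]
eef_rot: [-0.697, 0.116, -0.117, 0.698]
ft_force: [0.6, -0.1, -0.4]
width: 0.0302
```

```bash
python3 look.py l8; python3 - <<'E'
from h import *
a,b=pickle.load(open("l8.pkl","rb"));crop(a,220,120,80,75,8,"pics/l8_t.png")
E
```

```text
t 23.4 p [0.4236 0.2819 0.1542] yaw -0.331 F [ 0.6  -0.11 -0.35] w 0.0302 q7 -0.97
```

View pics/l8_s.png

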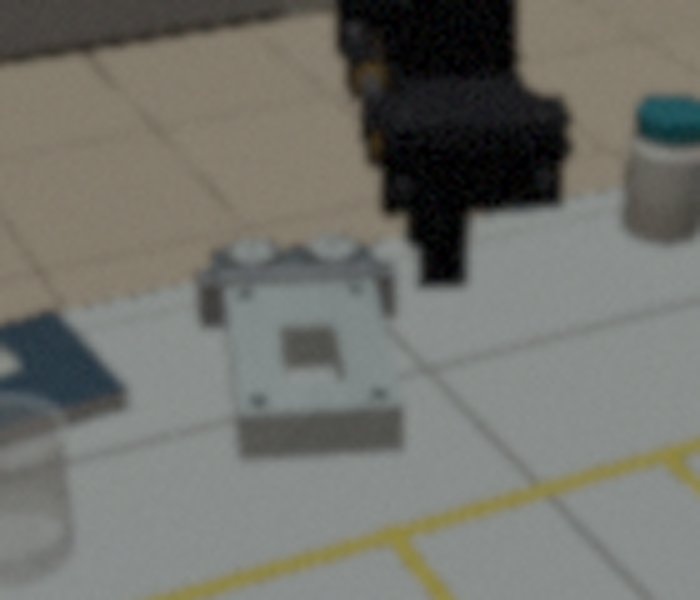

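View pics/l8_t.png

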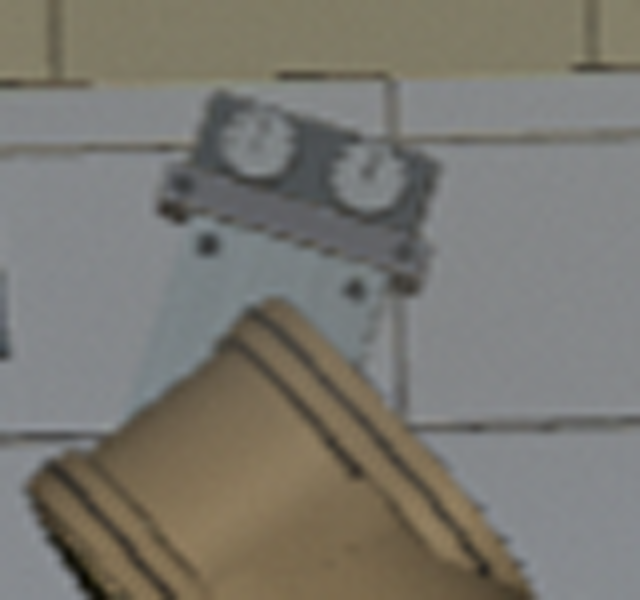

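The scene and top views show the thick end up against the fence. The frame's holes at (207,244)–(355,290) run parallel to the gauge screws at (183,184)–(404,250), to about 0.01 rad. I'll check that the gap is stable and the bystanders haven't moved, then hand in.

```bash
python3 - <<'E'
from h import *
a0=pickle.load(open("scene0.pkl","rb"))["img"];t0=pickle.load(open("top0.pkl","rb"))["img"]
a8,b8=pickle.load(open("l8.pkl","rb"));b7=pickle.load(open("l7.pkl","rb"))[1]["img"]
def sh(A,B,u,v,w,h):
    f=lambda I:cv2.cvtColor(I[v:v+h,u:u+w],cv2.COLOR_RGB2GRAY).astype(np.float32)
    return np.round(cv2.phaseCorrelate(f(A),f(B))[0],2)
s8=b8["img"]
print("pot",sh(a0,s8,298,122,30,40),"vial",sh(a0,s8,345,150,26,32),"beaker top",sh(t0,a8["img"],176,176,32,32))
print("frame near end l7->l8",sh(b7,s8,222,185,44,22))
E
python3 -c "
from bench import *
print(close_job())"
```

```text
pot [ 0.21 -0.14] vial [ 0.35 -0.1 ] beaker top [0.05 0.04]
frame near end l7->l8 [ 0.53 -0.06]
the job is handed in; nothing more can be done
None
```

I did both presses and handed the job in at about 23.5 s of the 64 s. No verdict is reported, so the result rests on my own checks below.

I moved the frame with the fingers spread inside its window, sliding it the whole time:
- **First press:** I turned it so a long edge faced the fence and pressed, then drew it back.
- **Second press:** I turned it a quarter turn, pressed the thick end, eased off and lifted the fingers clear.

What the checks showed:
- **Press forces:** the wrist force along the fence normal was about 15 N in the first press, peaking at 31 N when the fingers met the window wall. In the second press it was about 23 N. Both are above the 15 N you asked for. Some of that was friction with the worktop, so I estimate the contact force in the second press was at least 10 N. It was not measured directly.
- **Flushness:** in the last pictures the thick end lies on the fence, parallel to within about 0.01 rad. The frame's near end moved about 0.5 pixel between the press and after release. The pin travel could not be seen directly.
- **Contact with the worktop:** just before the quarter turn, the wrist read about 5 N pulling down, roughly the frame's weight. The frame may have been hanging slightly on the fingers, by at most about 1 mm, so I lowered the tool 0.9 mm.
- **Bystanders:** the pot, vial and beaker shifted by 0.4 pixel or less between the first and last pictures, so they have not moved.

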